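Find the flat base plate with a straightedge

TASK

One of the two long grey base plates is flat, the other is slightly crowned. Set the steel straightedge softly along the middle of a plate and press down on its ends with a fingertip, the end with the hanging hole first and then the plain end, holding about 5 N for half a second, to feel whether it rocks; if it does, try the other plate, and never bear down on a plate with 25 N, not even while laying. When neither end gives, leave the straightedge lying centred along that plate, with the other things on the counter left where they are.

Things in the scene. Friction and masses are not known exactly. Their poses are not given: they have to be found in the camera images.
- straightedge: steel straightedge bar, 30 (x) x 190 (y) x 6 mm (z), 0.12 to 0.2 kg, with a black grip rib on its middle: 14 mm wide (x), 50 mm long (y), its top 36 mm above the bar's underside. A 9 mm hanging hole is at the +y end. Starts flat on the counter (underside at z = 0). Origin: centre of the underside; y along its length, z up. Pick it up by pinching the rib across its 14 mm.
- hole_end (a point): point on the bar's top face 70 mm from its middle, at the end with the hanging hole: where to press first. The crowned plate is level over its middle 34 mm, then falls 3 mm to each end: the bar rests level on it too, but a push of half a newton here tips it 0.04 rad and this point sinks 2 to 3 mm
- plain_end (a point): point on the bar's top face 70 mm from its middle, at the end without hole: where to press second. On the flat plate the bar stays level and this point sinks less than 1 mm under 5 N; steel on steel is stiff, so approach slowly and stop on force
- grip (a point): point inside the grip rib, on its centre line, 28 mm above the bar's underside (8 mm below the rib's top): where to pinch (TCP here keeps the fingertips clear of the bar)
- plate_a: grey painted steel base plate, 70 (x) x 180 (y) x 14 mm high at its middle, screwed down at the corners and let into the counter by 0 to 4 mm (each differently), so its middle stands 10 to 14 mm above the counter; flat or crowned (either plate may be the one). Origin: centre of the underside; y along its length, z up. 
- plate_b: grey painted steel base plate, 70 (x) x 180 (y) x 14 mm high at its middle, screwed down at the corners and let into the counter by 0 to 4 mm (each differently), so its middle stands 10 to 14 mm above the counter; flat or crowned (either plate may be the one). Origin: centre of the underside; y along its length, z up. 
- calculator: bystander: desk calculator 146 x 104 x 17 mm, lying on the counter among the plates (underside at z = 0); leave it alone. Origin: centre of the underside
- binder_clip: bystander: black binder clip 38 x 32 x 43 mm standing between the plates; leave it alone. Origin: centre of the underside
- stapler: bystander: red stapler 135 x 38 x 47 mm at the front right; leave it alone. Origin: centre of the underside
- tape_roll: bystander: roll of tape 96 mm across, 25 mm high, behind the plates; leave it alone. Origin: centre of the underside

How it is judged:
By the outcome, as a careful person would: the job done as asked, in the order asked, and still so for the second after the job is handed in, with the robot touching nothing.
It also fails if it takes over 72 s, if anything falls off the work surface, if the arm or the gripper's body presses on something with over 40 N, if the wrist force passes 120 N, or if a joint passes its speed limit or range.

ROBOT

A 7-joint arm with a two-finger parallel gripper is mounted at the origin on a cart in front of the work surface, level with it; the furniture and walls round the work are solid. World frame = base frame: x ahead of the robot, y to its left, z up, the work surface at z = 0. Lengths are in m, angles in rad, forces in N, time in s.
With the tool pointing down it reaches from about 0.35 to 0.9 m from the base axis. Payload 8.1 kg.
Tool frame: the origin (TCP) lies between the finger pads, 19 mm behind the fingertips; this is the grasp point; z points along the fingers, y is the line along which they close (so a half turn about z gives the same grasp; the last joint's range is limited). The gripper opens to 92 mm and grips with 3 to 60 N. Pads are 19 mm wide; open, the fingers measure 130 mm over their backs; the gripper's body (75 mm by 190 mm) begins 47 mm behind the grasp point.
Start: joints at [-1.264, 0.434, 0.025, 1.573, -0.012, 1.134, -0.075], TCP at [0.249, 0.573, 0.246] pointing down, gripper open.
Joint ranges: [-2.62, 2.62], [-0.44, 2.09], [-1.27, 1.32], [0.08, 2.57], [-1.32, 4.46], [0.12, 2], [-2.74, 2.74]. Speed limits (rad/s): [2.22, 2.22, 3.01, 3.01, 3.14, 3.14, 3.14].

INTERFACE

Orientations are given as a rotation vector (axis times angle).
In Python, from cell import arm gives the robot as it stands.
- The arm moves only by the tool carry_out, never from a script. Its arguments are lists of equal length, an entry for each row: "claw": the finger opening in cm, from 0 to 9.18; "delta_pos": the shift along the tool's x, y, z in cm, a list of three; "angular": the turn, a rotation vector about the tool's x, y, z in rad, a list of three. In form: {"claw": [claw, ...], "delta_pos": [[dx, dy, dz], ...], "angular": [[ax, ay, az], ...]}. A call has 1 to 20 rows; each row shifts and turns the commanded pose from where the row before left it, along the tool's axes as they then stand; what a row does not reach is not made up. A row lasts 1/10 s, in which the tool goes at most 50 mm and 8.59 degrees, less where a joint would pass 70% of its speed; a pose out of reach is approached as far as the arm can. A call with a gripper value outside its range is refused whole. The fingers move at their own pace and stop on an object; "force" is the grip in N (left out, the last holds). Time passes only in rows, so rows that do not move let the fingers close. It gives the time, the measured TCP pose, the force, the opening and the grip force at its end, in the units of the state.
- arm.observe(): the state, without advancing time (a new reading comes with each control period).
- arm.get_image(name): name is "scene" or "side" or "wrist"; returns a dict with "frame" (384x512x3 uint8, red, green, blue), "mtx" (3x3 intrinsics, pixels), "T" (4x4, takes a point from camera to world coordinates). Camera axes: x right, y down, z forward; pixel columns grow to the right and rows downward; lengths in m; the calibration is good to about 2 mm. A picture is of the moment at which its call begins. There is no depth.
- arm.sign_off(): hands the job in; it is judged then, once.
Trained networks look in a picture, given as the dict that the camera call returned (one of the last four; its "shot" number tells which), for a name from the list of things; names that differ only in an ending like _2 or _b are one class to them, and where a whole thing is asked for, a point or a joint stands for the part that bears it (a point fixed in the world has none). Each returns a list of dicts, best first, with "conf" (0 to 1); they miss things now and then, are a little off and sometimes report something else, mostly with a low value. They report only what shows in the picture. A call takes as long as a camera call.
- arm.look_for(label, picture): "centre" ([column, row] as shares, 0 to 1, of the picture: columns of its width, rows of its height, amid what is visible of it).
- arm.trace(label, picture): "region" (384x512 bool, what is visible of it) and "centre" ([column, row] as shares, 0 to 1, of the picture: columns of its width, rows of its height, amid what is visible of it).
- arm.place_of(label, picture): "centre" ([column, row] as shares, 0 to 1, of the picture: columns of its width, rows of its height: a listed point, or the origin of a listed thing).
The state is a dict: "clock": time; "joints": joint angles; "dq": joint speeds; "joint_efforts": joint torques, N m; "position": TCP position; "ee_rot": TCP orientation; "force": force on the tool from outside, world axes, zero at the start; "ft_torque": the same for the moment, N m; "width": opening from 0.0 (shut) to 1.0 (fully open); "gripper_force": force on a finger pad.
Only numpy, scipy, OpenCV 4.12 (cv2) and the standard library are available. Lean on these libraries where they do the work, as an engineer would, in place of code of your own. Each camera call takes 0.05 s, during which the arm holds its last target. There are 200 camera calls.

## Working session

There is one attempt and no reset: what is moved stays moved. The work goes in short steps, Python scripts to look and compute and a tool call to move; the robot and the scene stay as the last step left them, time stands still between calls to the robot, and variables do not carry over. Pictures are saved under pics/ and viewed, at most 10 in all, crops included, and the job is handed in when it is done.

Besides the shell and the picture viewer there is one more tool, called after "Emit:" by a JSON object that holds its "name" and its "arguments". carry_out: Moves the arm, as the interface text tells. Its arguments: {"type":"object","properties":{"claw":{"type":"array","items":{"type":"number"}},"delta_pos":{"type":"array","items":{"type":"array","items":{"type":"number"}}},"angular":{"type":"array","items":{"type":"array","items":{"type":"number"}}},"force":{"type":"number"}},"required":["claw","delta_pos","angular"]}

```bash
ls; mkdir -p pics; cat > h.py <<'E'
import numpy as np,cv2
from cell import arm
def ray(p,c):
    u,v=c[0]*512,c[1]*384
    d=p["T"][:3,:3]@np.linalg.inv(p["mtx"])@np.array([u,v,1]);return p["T"][:3,3],d
def onz(p,c,z):
    o,d=ray(p,c);return (o+d*(z-o[2])/d[2]).round(4)
def tri(l):
    A=0;b=0
    for p,c in l:
        o,d=ray(p,c);d=d/np.linalg.norm(d);M=np.eye(3)-np.outer(d,d);A=A+M;b=b+M@o
    return np.linalg.solve(A,b)
E
python3 - <<'E'
from h import *
s=arm.observe();print({k:np.round(v,3) for k,v in s.items()})
P={n:arm.get_image(n) for n in("scene","side")}
cv2.imwrite("pics/a.png",np.vstack([cv2.resize(P[n]["frame"],(400,300)) for n in P])[:,:,::-1])
cv2.imwrite("pics/scene.png",P["scene"]["frame"][:,:,::-1])
Z=dict(straightedge=0,hole_end=.006,plain_end=.006,grip=.028,plate_a=0,calculator=0,binder_clip=0,stapler=0,tape_roll=0)
for l,z in Z.items():
  for n,p in P.items():
    for r in arm.place_of(l,p)[:3]: print(l,n,round(r["conf"],2),(np.array(r["centre"])*[512,384]).round(),onz(p,r["centre"],z))
E
```

```text
pics
{'clock': np.float64(0.0), 'joints': array([-1.264,  0.435,  0.025,  1.574, -0.012,  1.134, -0.075]), 'dq': array([-0.001, -0.002,  0.001, -0.001,  0.001,  0.001, -0.   ]), 'joint_efforts': array([-1.0000e-03, -6.6787e+01,  9.8400e-01, -3.1443e+01, -6.1000e-02,
        4.4000e-02,  0.0000e+00]), 'position': array([0.249, 0.573, 0.245]), 'ee_rot': array([-6.390e-01, -3.076e+00,  2.000e-03]), 'force': array([-0.058,  0.39 ,  0.197]), 'ft_torque': array([-0.017,  0.032,  0.045]), 'gripper_force': np.float64(0.0), 'width': np.float64(1.001)}
straightedge scene 0.74 [294. 259.] [0.4623 0.1098 0.    ]
straightedge side 0.77 [274. 272.] [0.4574 0.1018 0.    ]
hole_end scene 0.7 [296. 279.] [0.4525 0.1691 0.006 ]
hole_end side 0.79 [255. 295.] [0.4541 0.1734 0.006 ]
plain_end scene 0.7 [295. 229.] [0.4687 0.0216 0.006 ]
plain_end scene 0.26 [306. 189.] [ 0.4509 -0.1271  0.006 ]
plain_end side 0.65 [290. 245.] [0.4663 0.0268 0.006 ]
grip scene 0.59 [293. 250.] [0.4694 0.1054 0.028 ]
grip scene 0.28 [231. 248.] [0.6192 0.1248 0.028 ]
grip side 0.76 [275. 264.] [0.4541 0.1059 0.028 ]
plate_a scene 0.71 [245. 177.] [ 0.6359 -0.1483  0.    ]
plate_a scene 0.57 [307. 189.] [ 0.45   -0.1321  0.    ]
plate_a side 0.93 [330. 208.] [ 0.454  -0.1417  0.    ]
plate_a side 0.86 [268. 186.] [ 0.6296 -0.1384  0.    ]
calculator side 0.97 [210. 238.] [0.6241 0.0977 0.    ]
calculator side 0.65 [211. 180.] [ 0.7695 -0.0775  0.    ]
binder_clip scene 0.6 [271. 212.] [ 0.5415 -0.03    0.    ]
binder_clip side 0.58 [266. 219.] [ 0.5576 -0.0227  0.    ]
stapler scene 0.98 [332. 153.] [ 0.3825 -0.2995  0.    ]
stapler side 0.57 [383. 187.] [ 0.3811 -0.2973  0.    ]
tape_roll scene 0.89 [195. 195.] [ 0.7626 -0.0535  0.    ]
tape_roll scene 0.19 [269. 211.] [ 0.5464 -0.0317  0.    ]
tape_roll side 0.94 [209. 181.] [ 0.7687 -0.0705  0.    ]
tape_roll side 0.6 [208. 240.] [0.6251 0.1041 0.    ]
```

View pics/a.png

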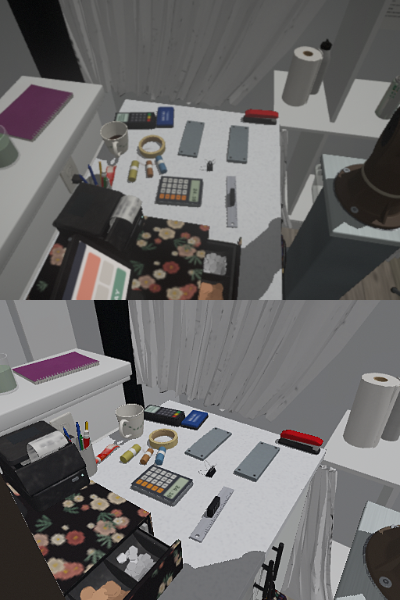

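```bash
cat >> h.py <<'E'
from scipy.spatial.transform import Rotation as Ro
def plan(pos,yaw,s=None):
    # tool down, tool y axis at world angle yaw
    s=s or arm.observe();R=Ro.from_rotvec(s["ee_rot"])
    y=np.array([np.cos(yaw),np.sin(yaw),0]);z=np.array([0,0,-1.]);T=Ro.from_matrix(np.c_[np.cross(y,z),y,z])
    print("delta tool cm",(R.inv().apply(np.array(pos)-s["position"])*100).round(2),"rot",(R.inv()*T).as_rotvec().round(3))
E
python3 - <<'E'
from h import *
P={n:arm.get_image(n) for n in("scene","side")}
for n in P: print(n,P[n]["T"].round(3)[:3,3])
for a,b in(((.3125,.693),(.1125,.617)),((.6,.81),(.455,.807))): print(tri([(P["scene"],a),(P["side"],b)]).round(3))
print(Ro.from_rotvec(arm.observe()["ee_rot"]).as_matrix().round(3))
plan((.44,.1,.30),-.05)
plan((.44,.1,.30),np.pi-.05)
p=arm.get_image("wrist");print(p["T"].round(3))
E
```

```text
scene [0.486 0.648 0.835]
side [0.186 0.548 0.566]
[0.716 0.321 0.168]
[0.426 0.277 0.087]
[[-0.917  0.398  0.   ]
 [ 0.398  0.917  0.   ]
 [-0.     0.    -1.   ]]
delta tool cm [-36.37 -35.8   -5.44] rot [ 0.    -0.     1.211]
delta tool cm [-36.37 -35.8   -5.44] rot [ 0.     0.    -1.931]
[[ 0.398  0.882  0.251  0.181]
 [ 0.917 -0.383 -0.109  0.603]
 [ 0.     0.274 -0.962  0.385]
 [ 0.     0.     0.     1.   ]]
```

View pics/scene.png

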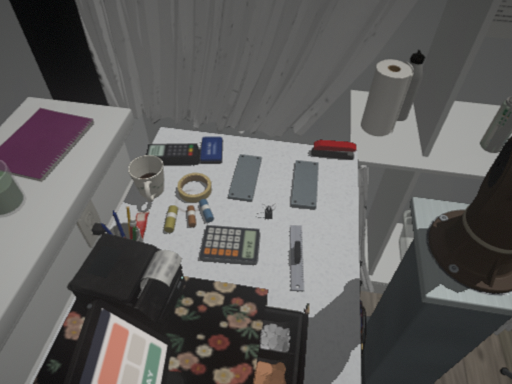

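Emit:
{"name": "carry_out", "arguments": {"claw": [5, 5, 5, 5, 5, 5, 5, 5, 5, 5, 5, 5, 5], "delta_pos": [[-1.5, -1.5, -0.8], [-2.9, -2.9, -0.8], [-2.9, -2.9, -0.8], [-2.9, -2.9, -0.5], [-2.9, -2.9, -0.5], [-2.9, -2.9, -0.5], [-2.9, -2.9, -0.5], [-2.9, -2.9, -0.5], [-2.9, -2.9, -0.5], [-2.9, -2.9, 0], [-2.9, -2.9, 0], [-2.9, -2.9, 0], [-2.9, -2.4, 0]], "angular": [[0, 0, 0], [0, 0, 0], [0, 0, 0], [0, 0, 0], [0, 0, 0], [0, 0, 0], [0, 0, 0], [0, 0, 0], [0, 0, 0], [0, 0, 0], [0, 0, 0], [0, 0, 0], [0, 0, 0]]}}

```text
clock: 2.45
position: [0.4395, 0.0982, 0.2999]
ee_rot: [0.64, 3.075, 0.001]
force: [0.9, 1.2, -0.1]
width: 0.544
gripper_force: 0.0
```

Emit:
{"name": "carry_out", "arguments": {"claw": [5, 5, 5, 5, 5, 5, 5, 5, 5, 5], "delta_pos": [[0, 0, 0], [0, 0, 0], [0, 0, 0], [0, 0, 0], [0, 0, 0], [0, 0, 0], [0, 0, 0], [0, 0, 0], [0, 0, 0], [0, 0, 0]], "angular": [[0, 0, 0.13], [0, 0, 0.135], [0, 0, 0.135], [0, 0, 0.135], [0, 0, 0.135], [0, 0, 0.135], [0, 0, 0.135], [0, 0, 0.135], [0, 0, 0.135], [0, 0, 0]]}}

```text
clock: 3.45
position: [0.4393, 0.1003, 0.2996]
ee_rot: [2.278, 2.164, 0.001]
force: [-0.2, -0.7, 0.3]
width: 0.542
gripper_force: 0.0
```

```bash
python3 - <<'E'
from h import *
s=arm.observe();print(s["clock"],s["position"].round(3),s["joints"].round(2),s["force"].round(2));plan((.46,.1,.3),-.05)
p=arm.get_image("wrist");cv2.imwrite("pics/w1.png",p["frame"][:,:,::-1])
for l,z in dict(straightedge=0,hole_end=.006,plain_end=.006,grip=.028).items():
  for r in arm.place_of(l,p)[:2]: print(l,round(r["conf"],2),(np.array(r["centre"])*[512,384]).round(),onz(p,r["centre"],z))
for r in arm.trace("straightedge",p)[:1]: print(r["conf"],r["region"].sum(),cv2.minAreaRect(cv2.findNonZero(r["region"].astype(np.uint8))))
E
```

```text
3.45 [0.439 0.1   0.3  ] [-0.71  0.09  0.41  1.92 -0.04  1.14 -0.34] [-0.23 -0.66  0.3 ]
delta tool cm [ 0.08  2.07 -0.03] rot [ 0.    -0.    -0.001]
straightedge 0.76 [273. 154.] [0.4596 0.1004 0.    ]
hole_end 0.9 [264.  96.] [0.4511 0.1756 0.006 ]
plain_end 0.77 [277. 202.] [0.463  0.0347 0.006 ]
plain_end 0.51 [264.  96.] [0.4513 0.1754 0.006 ]
grip 0.65 [270. 156.] [0.4547 0.1036 0.028 ]
0.88 3254 ((271.3190612792969, 148.62713623046875), (144.92861938476562, 24.476171493530273), 81.46923065185547)
```

View pics/w1.png

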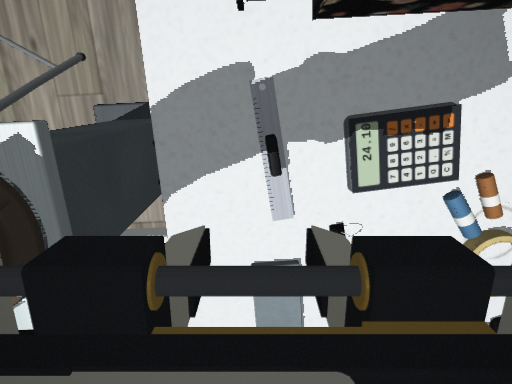

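Emit:
{"name": "carry_out", "arguments": {"claw": [5, 5, 5, 5, 5, 5, 5], "delta_pos": [[-2.5, 1.2, 0], [-4.2, 2, -0.5], [-4.2, 2, -0.5], [-4.2, 2, -0.5], [-4.2, 2, -0.5], [-4.2, 2, 0], [0, 0, 0]], "angular": [[0, 0, 0], [0, 0, 0], [0, 0, 0], [0, 0, 0], [0, 0, 0], [0, 0, 0], [0, 0, 0]]}}

```text
clock: 4.45
position: [0.5402, -0.147, 0.3197]
ee_rot: [2.28, 2.156, -0.003]
force: [-0.0, -0.3, -0.4]
width: 0.547
gripper_force: 0.0
```

```bash
python3 - <<'E'
from h import *
s=arm.observe();print(s["clock"],s["position"].round(3),s["joints"].round(2))
p=arm.get_image("wrist");f=p["frame"].copy()
for r in arm.place_of("plate_a",p)[:3]: print("place",round(r["conf"],2),onz(p,r["centre"],0))
for r in arm.trace("plate_a",p)[:3]:
  m=r["region"].astype(np.uint8);c=max(cv2.findContours(m,0,1)[0],key=cv2.contourArea)
  # footprint in world at z=.012 -> min area rect
  w=np.array([onz(p,(q[0]/512,q[1]/384),.012)[:2] for q in c[:,0,:]+.5]).astype(np.float32)*1000
  print("trace",round(r["conf"],2),m.sum(),cv2.minAreaRect(w))
  cv2.drawContours(f,[c],-1,(255,0,0),1)
cv2.imwrite("pics/w2.png",f[:,:,::-1])
E
```

```text
4.45 [ 0.54  -0.147  0.32 ] [-0.29  0.29  0.61  1.66 -0.17  1.24  0.3 ]
place 0.96 [ 0.4592 -0.1508  0.    ]
place 0.61 [ 0.6318 -0.1466  0.    ]
trace 0.73 6807 ((458.0669860839844, -148.37364196777344), (72.6279067993164, 180.27685546875), 1.6043882369995117)
trace 0.68 6812 ((633.8619995117188, -146.10919189453125), (71.05443572998047, 178.61773681640625), 0.1946994513273239)
```

View pics/w2.png

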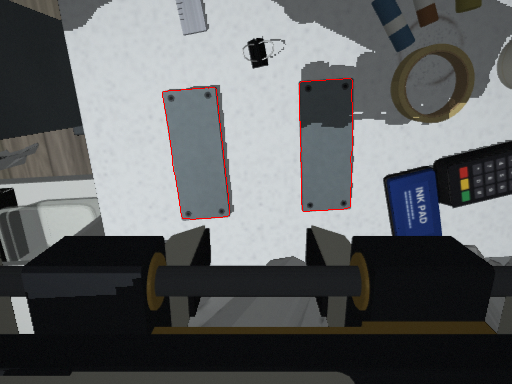

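```bash
python3 - <<'E'
from h import *
p=arm.get_image("wrist")
for q in ([(171,98),(208,95),(222,212),(187,213)],[(306,87),(346,86),(347,203),(310,205)]):
  w=np.array([onz(p,((u+.5)/512,(v+.5)/384),.012) for u,v in q])[:,:2];a=(w[0]+w[1])/2;b=(w[2]+w[3])/2;d=a-b
  print(w.tolist(),w.mean(0),"ang from y",np.arctan2(-d[0],d[1]),np.arctan2(*(w[1]-w[0])[::-1]),np.arctan2(*(w[2]-w[3])[::-1]))
plan((.457,.1035,.13),.09)
E
```

```text
[[0.4303, -0.0612], [0.4788, -0.0598], [0.4845, -0.2214], [0.4341, -0.2206]] [ 0.456925 -0.14075 ] ang from y 0.029586379701936186 0.02885796591196251 -0.015871682991790502
[[0.6062, -0.056], [0.6577, -0.0572], [0.6632, -0.2163], [0.6106, -0.2168]] [ 0.634425 -0.136575] ang from y 0.030937297013136897 -0.023296755274213467 0.009505417130864778
delta tool cm [23.81 -9.38 18.95] rot [-0.001 -0.001 -0.137]
```

```bash
python3 - <<'E'
from h import *
p=arm.get_image("wrist");g=cv2.cvtColor(p["frame"],cv2.COLOR_RGB2GRAY)
bh=cv2.morphologyEx(g,cv2.MORPH_BLACKHAT,np.ones((11,11)))
for q in ([(171,98),(208,95),(222,212),(187,213)],[(306,87),(346,86),(347,203),(310,205)]):
  W=[]
  for u,v in q:
    r=bh[v-7:v+8,u-7:u+8].astype(float);r[r<.5*r.max()]=0
    yy,xx=np.mgrid[-7:8,-7:8];n=r.sum();c=(u+(r*xx).sum()/n,v+(r*yy).sum()/n);print(np.round(c,1),r.max(),(r>0).sum());W.append(onz(p,((c[0]+.5)/512,(c[1]+.5)/384),.012)[:2])
  w=np.array(W);a=(w[0]+w[1])/2;b=(w[2]+w[3])/2;d=a-b
  print(w.tolist(),w.mean(0),np.arctan2(-d[0],d[1]))
E
```

```text
[171.9 101.8] 83.0 33
[209.2  98.9] 85.0 30
[224.7 214.1] 83.0 32
[189.  218.8] 81.0 18
[[0.4308, -0.0652], [0.4799, -0.0638], [0.4883, -0.2239], [0.4362, -0.2287]] [ 0.4588 -0.1454] 0.042619417429564245
[309.4  93.8] 28.0 8
[347.2  91.5] 37.0 14
[346.1 206. ] 96.0 15
[310.2 211.1] 86.0 14
[[0.6105, -0.0636], [0.6594, -0.063], [0.6621, -0.2197], [0.611, -0.2251]] [ 0.63575 -0.14285] 0.010056229194460413
```

Emit:
{"name": "carry_out", "arguments": {"claw": [5, 5, 5, 5, 5, 5, 5, 5, 5], "delta_pos": [[2.2, -0.9, 1], [3.6, -1.4, 2.5], [3.6, -1.4, 2.5], [3.6, -1.4, 2.6], [3.6, -1.4, 2.6], [3.6, -1.4, 2.6], [3.6, -1.48, 2.6], [0, 0, 2.55], [0, 0, 0]], "angular": [[0, 0, 0], [0, 0, 0], [0, 0, 0], [0, 0, 0], [0, 0, 0], [0, 0, 0], [0, 0, 0], [0, 0, -0.137], [0, 0, 0]]}}

```text
clock: 5.6
position: [0.4548, 0.1043, 0.128]
ee_rot: [-2.11, -2.324, 0.006]
force: [0.6, -1.3, 0.4]
width: 0.546
gripper_force: 0.0
```

```bash
python3 - <<'E'
from h import *
s=arm.observe();print(s["clock"],s["position"].round(4),s["force"].round(2))
p=arm.get_image("wrist");cv2.imwrite("pics/w3.png",p["frame"][:,:,::-1])
for l,z in dict(straightedge=0,hole_end=.006,plain_end=.006,grip=.028).items():
  for r in arm.place_of(l,p)[:1]: print(l,round(r["conf"],2),(np.array(r["centre"])*[512,384]).round(),onz(p,r["centre"],z))
plan((.457,.1035,.028),.09)
E
```

```text
5.6 [0.4548 0.1043 0.128 ] [ 0.56 -1.31  0.42]
straightedge 0.64 [262. 191.] [0.4584 0.1032 0.    ]
hole_end 0.8 [260. 105.] [0.4497 0.1728 0.006 ]
plain_end 0.81 [265. 268.] [0.4678 0.0345 0.006 ]
grip 0.95 [260. 200.] [0.456  0.1036 0.028 ]
delta tool cm [ 0.17 -0.18 10.34] rot [ 0.002 -0.001 -0.006]
```

View pics/w3.png

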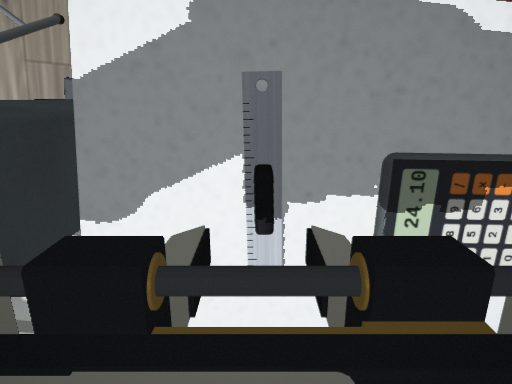

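```bash
python3 - <<'E'
from h import *
for i in range(3):
  s=arm.observe();print(s["clock"],s["position"].round(4),s["ee_rot"].round(3))
  if i<2: arm.get_image("side")
plan((.4577,.1035,.028),.105)
E
```

```text
5.85 [0.4587 0.1019 0.1314] [2.125 2.312 0.003]
5.9 [0.4587 0.1019 0.1313] [2.124 2.313 0.003]
5.95 [0.4585 0.1019 0.1311] [2.124 2.314 0.003]
delta tool cm [ 0.16 -0.08 10.31] rot [ 0.002 -0.001 -0.02 ]
```

Emit:
{"name": "carry_out", "arguments": {"claw": [5, 5, 5, 5, 5, 5, 5, 5, 0, 0, 0, 0, 0, 0], "delta_pos": [[0.1, -0.05, 1.2], [0.06, -0.03, 2.2], [0, 0, 2.4], [0, 0, 2], [0, 0, 1.3], [0, 0, 0.7], [0, 0, 0.4], [0, 0, 0.1], [0, 0, 0], [0, 0, 0], [0, 0, 0], [0, 0, 0], [0, 0, 0], [0, 0, 0]], "angular": [[0, 0, -0.02], [0, 0, 0], [0, 0, 0], [0, 0, 0], [0, 0, 0], [0, 0, 0], [0, 0, 0], [0, 0, 0], [0, 0, 0], [0, 0, 0], [0, 0, 0], [0, 0, 0], [0, 0, 0], [0, 0, 0]], "force": 20}}

```text
clock: 7.35
position: [0.457, 0.104, 0.0272]
ee_rot: [2.098, 2.338, 0.001]
force: [0.1, -0.6, 2.8]
width: 0.148
gripper_force: 20.0
```

```bash
python3 - <<'E'
from h import *
s=arm.observe();print(s["clock"],s["position"].round(4),s["ee_rot"].round(3),s["force"].round(2),s["width"],s["gripper_force"])
E
```

```text
7.35 [0.457  0.104  0.0272] [2.098e+00 2.338e+00 1.000e-03] [ 0.07 -0.59  2.78] 0.1484180580076612 19.99537020921707
```

Emit:
{"name": "carry_out", "arguments": {"claw": [0, 0, 0, 0, 0, 0, 0, 0, 0, 0, 0, 0, 0, 0, 0], "delta_pos": [[0, 0, -0.6], [0, 0, -1.2], [0, 0, -2], [0, 0, -2], [-1, -0.1, -1.2], [-2.2, -0.23, -0.4], [-3.6, -0.36, 0], [-4, -0.4, 0], [-4, -0.4, 0], [-3.8, -0.4, 0], [-3, -0.32, 0], [-2, -0.22, 0], [-1, -0.1, 0], [-0.4, -0.05, 0], [0, 0, 0]], "angular": [[0, 0, 0], [0, 0, 0], [0, 0, 0], [0, 0, 0], [0, 0, 0], [0, 0, 0], [0, 0, 0], [0, 0, 0], [0, 0, 0], [0, 0, 0], [0, 0, 0], [0, 0, 0.026], [0, 0, 0.026], [0, 0, 0.026], [0, 0, 0]]}}

```text
clock: 8.85
position: [0.4573, -0.1472, 0.1011]
ee_rot: [-2.189, -2.253, -0.0]
force: [-0.3, 0.1, -0.6]
width: 0.15
gripper_force: 20.0
```

```bash
python3 - <<'E'
from h import *
p=arm.get_image("wrist")
s=arm.observe();print(s["clock"],s["position"].round(4),s["ee_rot"].round(3),s["force"].round(2),s["width"],s["gripper_force"])
cv2.imwrite("pics/w4.png",p["frame"][:,:,::-1])
zb=s["position"][2]-.0272
for l,z in dict(straightedge=zb,hole_end=zb+.006,plain_end=zb+.006,plate_a=0).items():
  for r in arm.place_of(l,p)[:2]: print(l,round(r["conf"],2),(np.array(r["centre"])*[512,384]).round(),onz(p,r["centre"],z))
plan((.4583,-.1475,.05),.03)
E
```

```text
8.9 [ 0.4574 -0.1466  0.101 ] [-2.187 -2.255 -0.   ] [ 0.44 -0.02 -2.01] 0.15022445481654279 19.9956277012825
straightedge 0.69 [258. 245.] [ 0.4577 -0.1505  0.0738]
hole_end 0.73 [257. 109.] [ 0.4551 -0.0779  0.0798]
hole_end 0.15 [489. 206.] [ 0.5752 -0.1225  0.0798]
plate_a 0.57 [487. 204.] [ 0.6331 -0.1459  0.    ]
delta tool cm [-0.12  0.07  5.1 ] rot [-0.    -0.     0.002]
```

View pics/w4.png

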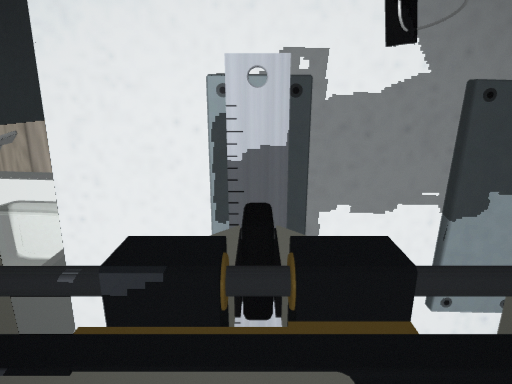

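```bash
python3 - <<'E'
from h import *
p=arm.get_image("wrist")
for n,(u,v,z) in dict(pl=(207,75,.012),pr=(312,75,.012),sl=(221,90,.012),sr=(296,90,.012),bl=(225,54,.08),br=(290,54,.08),hole=(257,76,.08),er=(305,230,.012),rt=(470,80,.012)).items(): print(n,onz(p,(u/512,v/384),z))
E
```

```text
pl [ 0.4217 -0.0587  0.012 ]
pr [ 0.4903 -0.0564  0.012 ]
sl [ 0.4309 -0.0677  0.012 ]
sr [ 0.4805 -0.0661  0.012 ]
bl [ 0.44   -0.0533  0.08  ]
br [ 0.4694 -0.0523  0.08  ]
hole [ 0.4548 -0.0622  0.08  ]
er [ 0.4936 -0.1655  0.012 ]
rt [ 0.5942 -0.0562  0.012 ]
```

Emit:
{"name": "carry_out", "arguments": {"claw": [0, 0, 0, 0, 0, 0, 0, 0, 0, 0], "delta_pos": [[-0.05, 0.1, 0.7], [0, 0, 1.2], [0, 0, 1.4], [0, 0, 1], [0, 0, 0.6], [0, 0, 0.4], [0, 0, 0.2], [0, 0, 0.1], [0, 0, 0.1], [0, 0, 0]], "angular": [[0, 0, 0], [0, 0, 0], [0, 0, 0], [0, 0, 0], [0, 0, 0], [0, 0, 0], [0, 0, 0], [0, 0, 0], [0, 0, 0], [0, 0, 0]]}}

```text
clock: 10.15
position: [0.4587, -0.1479, 0.0442]
ee_rot: [2.188, 2.254, 0.001]
force: [-0.2, -0.1, -1.9]
width: 0.148
gripper_force: 20.0
```

Emit:
{"name": "carry_out", "arguments": {"claw": [0, 0, 0], "delta_pos": [[0, 0, 0.06], [0, 0, 0.06], [0, 0, 0]], "angular": [[0, 0, 0], [0, 0, 0], [0, 0, 0]]}}

```text
clock: 10.45
position: [0.4586, -0.1479, 0.0428]
ee_rot: [2.188, 2.254, 0.0]
force: [-0.5, 0.1, -1.1]
width: 0.153
gripper_force: 20.0
```

Emit:
{"name": "carry_out", "arguments": {"claw": [0, 0, 0], "delta_pos": [[0, 0, 0.05], [0, 0, 0.05], [0, 0, 0]], "angular": [[0, 0, 0], [0, 0, 0], [0, 0, 0]]}}

```text
clock: 10.75
position: [0.4585, -0.1479, 0.0417]
ee_rot: [-2.188, -2.254, 0.0]
force: [-0.2, -0.2, -1.3]
width: 0.15
gripper_force: 20.0
```

Emit:
{"name": "carry_out", "arguments": {"claw": [0, 0, 0], "delta_pos": [[0, 0, 0.05], [0, 0, 0.05], [0, 0, 0]], "angular": [[0, 0, 0], [0, 0, 0], [0, 0, 0]]}}

```text
clock: 11.05
position: [0.4585, -0.1479, 0.0407]
ee_rot: [-2.188, -2.254, 0.0]
force: [0.5, -0.1, -1.7]
width: 0.151
gripper_force: 20.0
```

Emit:
{"name": "carry_out", "arguments": {"claw": [0, 0, 0], "delta_pos": [[0, 0, 0.05], [0, 0, 0.05], [0, 0, 0]], "angular": [[0, 0, 0], [0, 0, 0], [0, 0, 0]]}}

```text
clock: 11.35
position: [0.4585, -0.1479, 0.0403]
ee_rot: [-2.188, -2.254, -0.001]
force: [-2.7, 1.4, 8.4]
width: 0.151
gripper_force: 20.0
```

Emit:
{"name": "carry_out", "arguments": {"claw": [0, 0, 4, 4, 4, 4], "delta_pos": [[0, 0, -0.04], [0, 0, 0], [0, 0, 0], [0, 0, 0], [0, 0, 0], [0, 0, 0]], "angular": [[0, 0, 0], [0, 0, 0], [0, 0, 0], [0, 0, 0], [0, 0, 0], [0, 0, 0]]}}

```text
clock: 11.95
position: [0.4585, -0.1479, 0.0402]
ee_rot: [-2.188, -2.254, -0.0]
force: [0.1, 0.7, -0.2]
width: 0.419
gripper_force: 0.0
```

Emit:
{"name": "carry_out", "arguments": {"claw": [4, 4, 4, 4, 4, 0, 0, 0, 0, 0, 0, 0, 0, 0, 0], "delta_pos": [[0, 0, -0.6], [0, 0, -1.2], [0, 0, -1.4], [0, 0, -1], [0.3, 0, -0.5], [1, 0, 0], [1.8, 0, 0], [1.8, 0, 0], [1.2, 0, 0], [0.6, 0, 0.5], [0.2, 0, 1], [0, 0, 1.2], [0, 0, 0.9], [0, 0, 0.4], [0, 0, 0.1]], "angular": [[0, 0, 0], [0, 0, 0], [0, 0, 0], [0, 0, 0], [0, 0, 0], [0, 0, 0], [0, 0, 0], [0, 0, 0], [0, 0, 0], [0, 0, 0], [0, 0, 0], [0, 0, 0], [0, 0, 0], [0, 0, 0], [0, 0, 0]], "force": 10}}

```text
clock: 13.45
position: [0.4559, -0.0795, 0.0454]
ee_rot: [-2.189, -2.253, 0.002]
force: [-0.2, -0.2, -0.1]
width: 0.005
gripper_force: 0.0
```

```bash
python3 - <<'E'
from h import *
p=arm.get_image("wrist")
s=arm.observe();print(s["clock"],s["position"].round(4),s["ee_rot"].round(3),s["force"].round(2),s["width"],s["gripper_force"])
q={n:arm.get_image(n) for n in("scene","side")};
a=q["scene"]["frame"][130:270,210:350];b=q["side"]["frame"][170:310,250:390]
cv2.imwrite("pics/w5.png",np.hstack([p["frame"],np.vstack([cv2.resize(a,(192,192)),cv2.resize(b,(192,192))])])[:,:,::-1])
E
```

```text
13.5 [ 0.4561 -0.0795  0.0457] [-2.189e+00 -2.253e+00  1.000e-03] [ 0.1  -0.18 -0.44] 0.0063134441252635475 0.0
```

View pics/w5.png

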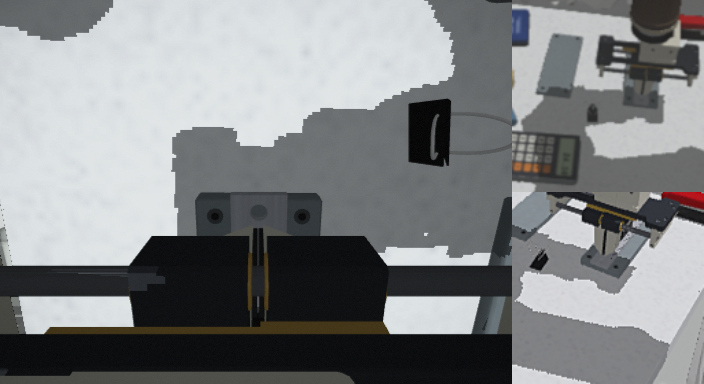

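Emit:
{"name": "carry_out", "arguments": {"claw": [0, 0, 0, 0], "delta_pos": [[0, 0, 0.2], [0, 0, 0.2], [0, 0, 0.1], [0, 0, 0.05]], "angular": [[0, 0, 0], [0, 0, 0], [0, 0, 0], [0, 0, 0]]}}

```text
clock: 14.0
position: [0.4564, -0.0789, 0.0407]
ee_rot: [-2.188, -2.255, -0.0]
force: [0.7, 0.1, 0.7]
width: 0.004
gripper_force: 0.0
```

Emit:
{"name": "carry_out", "arguments": {"claw": [0, 0, 0], "delta_pos": [[0, 0, 0.03], [0, 0, 0.02], [0, 0, 0]], "angular": [[0, 0, 0], [0, 0, 0], [0, 0, 0]]}}

```text
clock: 14.3
position: [0.4564, -0.0789, 0.0402]
ee_rot: [2.188, 2.254, 0.0]
force: [-0.9, 0.1, -0.3]
width: 0.004
gripper_force: 0.0
```

Emit:
{"name": "carry_out", "arguments": {"claw": [0, 0, 0, 0], "delta_pos": [[0, 0, 0.05], [0, 0, 0.05], [0, 0, 0.03], [0, 0, 0]], "angular": [[0, 0, 0], [0, 0, 0], [0, 0, 0], [0, 0, 0]]}}

```text
clock: 14.7
position: [0.4564, -0.0789, 0.0389]
ee_rot: [-2.188, -2.254, -0.0]
force: [0.8, 0.2, -0.5]
width: 0.008
gripper_force: 0.0
```

Emit:
{"name": "carry_out", "arguments": {"claw": [0, 0, 0], "delta_pos": [[0, 0, 0.03], [0, 0, 0.03], [0, 0, 0]], "angular": [[0, 0, 0], [0, 0, 0], [0, 0, 0]]}}

```text
clock: 15.0
position: [0.4565, -0.0789, 0.0383]
ee_rot: [2.188, 2.254, 0.0]
force: [0.1, 0.1, 0.2]
width: 0.006
gripper_force: 0.0
```

Emit:
{"name": "carry_out", "arguments": {"claw": [0, 0, 0], "delta_pos": [[0, 0, 0.03], [0, 0, 0.02], [0, 0, 0]], "angular": [[0, 0, 0], [0, 0, 0], [0, 0, 0]]}}

```text
clock: 15.3
position: [0.4565, -0.079, 0.0382]
ee_rot: [-2.188, -2.254, -0.001]
force: [-2.0, 0.6, 9.3]
width: 0.008
gripper_force: 4.4
```

Emit:
{"name": "carry_out", "arguments": {"claw": [0, 0, 0], "delta_pos": [[0, 0, -0.02], [0, 0, 0], [0, 0, 0]], "angular": [[0, 0, 0], [0, 0, 0], [0, 0, 0]]}}

```text
clock: 15.6
position: [0.4564, -0.0789, 0.0382]
ee_rot: [-2.188, -2.254, -0.0]
force: [-1.3, -0.1, 5.7]
width: 0.008
gripper_force: 3.4
```

Emit:
{"name": "carry_out", "arguments": {"claw": [0, 0, 0, 0, 0], "delta_pos": [[0, 0, 0], [0, 0, 0], [0, 0, 0], [0, 0, 0], [0, 0, 0]], "angular": [[0, 0, 0], [0, 0, 0], [0, 0, 0], [0, 0, 0], [0, 0, 0]]}}

```text
clock: 16.1
position: [0.4565, -0.079, 0.0382]
ee_rot: [-2.188, -2.254, -0.0]
force: [-1.0, -0.3, 7.3]
width: 0.001
gripper_force: 3.4
```

Emit:
{"name": "carry_out", "arguments": {"claw": [0, 0, 0, 0, 0, 0, 0, 0, 0, 0, 0, 0, 0, 0, 0, 0, 0, 0], "delta_pos": [[0, 0, -0.5], [0, 0, -1], [0, 0, -1.4], [0, 0, -1.2], [-0.3, 0, -0.6], [-1, 0, -0.2], [-2, 0, 0], [-2.8, 0, 0], [-2.8, 0, 0], [-2.4, 0, 0], [-1.5, 0, 0], [-0.8, 0, 0.5], [-0.3, 0, 1], [0, 0, 1.2], [0, 0, 1], [0, 0, 0.5], [0, 0, 0.2], [0, 0, 0.1]], "angular": [[0, 0, 0], [0, 0, 0], [0, 0, 0], [0, 0, 0], [0, 0, 0], [0, 0, 0], [0, 0, 0], [0, 0, 0], [0, 0, 0], [0, 0, 0], [0, 0, 0], [0, 0, 0], [0, 0, 0], [0, 0, 0], [0, 0, 0], [0, 0, 0], [0, 0, 0], [0, 0, 0]]}}

```text
clock: 17.9
position: [0.4606, -0.2175, 0.0418]
ee_rot: [-2.187, -2.255, 0.0]
force: [0.1, 0.3, 0.0]
width: 0.004
gripper_force: 0.0
```

Emit:
{"name": "carry_out", "arguments": {"claw": [0, 0], "delta_pos": [[0, 0, 0.03], [0, 0, 0]], "angular": [[0, 0, 0], [0, 0, 0]]}}

```text
clock: 18.1
position: [0.4608, -0.2179, 0.042]
ee_rot: [2.187, 2.254, 0.0]
force: [0.6, 0.0, -0.2]
width: 0.005
gripper_force: 0.0
```

```bash
python3 - <<'E'
from h import *
q={n:arm.get_image(n) for n in("scene","side")};s=arm.observe();print(s["position"].round(4),s["force"].round(2))
a=q["scene"]["frame"][140:240,250:350];b=q["side"]["frame"][170:270,280:380]
cv2.imwrite("pics/w6.png",np.hstack([cv2.resize(a,(400,400)),cv2.resize(b,(400,400))])[:,:,::-1])
E
```

```text
[ 0.4608 -0.2179  0.042 ] [ 0.86 -0.25 -1.  ]
```

View pics/w6.png

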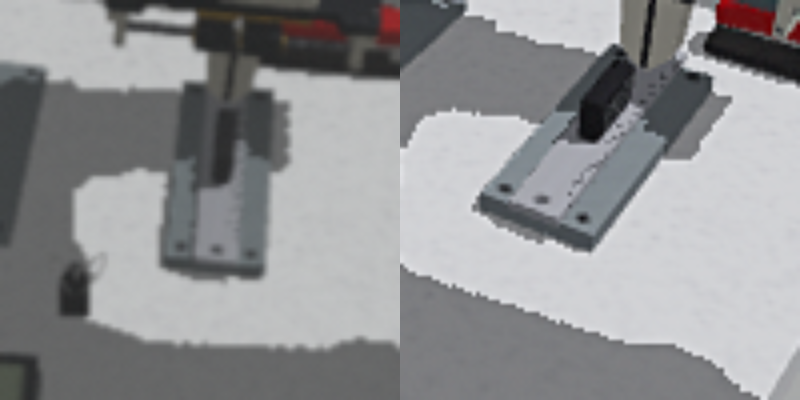

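Emit:
{"name": "carry_out", "arguments": {"claw": [0, 0, 0, 0, 0, 0, 0], "delta_pos": [[0, 0, 0.07], [0, 0, 0.07], [0, 0, 0.06], [0, 0, 0.05], [0, 0, 0.03], [0, 0, 0.02], [0, 0, 0]], "angular": [[0, 0, 0], [0, 0, 0], [0, 0, 0], [0, 0, 0], [0, 0, 0], [0, 0, 0], [0, 0, 0]]}}

```text
clock: 18.9
position: [0.4606, -0.2179, 0.0387]
ee_rot: [-2.188, -2.254, -0.0]
force: [-0.5, 0.8, -0.1]
width: 0.001
gripper_force: 0.0
```

Emit:
{"name": "carry_out", "arguments": {"claw": [0, 0, 0, 0], "delta_pos": [[0, 0, 0.02], [0, 0, 0.02], [0, 0, 0.01], [0, 0, 0]], "angular": [[0, 0, 0], [0, 0, 0], [0, 0, 0], [0, 0, 0]]}}

```text
clock: 19.3
position: [0.4606, -0.2179, 0.0383]
ee_rot: [2.188, 2.254, 0.0]
force: [-0.1, -0.6, 2.3]
width: 0.005
gripper_force: 1.0
```

Emit:
{"name": "carry_out", "arguments": {"claw": [0, 0, 0], "delta_pos": [[0, 0, 0.015], [0, 0, 0], [0, 0, 0]], "angular": [[0, 0, 0], [0, 0, 0], [0, 0, 0]]}}

```text
clock: 19.6
position: [0.4606, -0.2179, 0.0383]
ee_rot: [2.188, 2.254, 0.0]
force: [-1.0, 1.4, 5.1]
width: 0.004
gripper_force: 2.6
```

Emit:
{"name": "carry_out", "arguments": {"claw": [0, 0, 0, 0, 0, 0, 0], "delta_pos": [[0, 0, 0], [0, 0, 0], [0, 0, 0], [0, 0, 0], [0, 0, 0], [0, 0, 0], [0, 0, 0]], "angular": [[0, 0, 0], [0, 0, 0], [0, 0, 0], [0, 0, 0], [0, 0, 0], [0, 0, 0], [0, 0, 0]]}}

```text
clock: 20.3
position: [0.4606, -0.2179, 0.0383]
ee_rot: [2.188, 2.254, 0.0]
force: [-1.3, -0.1, 4.9]
width: 0.007
gripper_force: 2.6
```

Neither end gives, so this plate is the flat one. I'll retreat and check the centring.

Emit:
{"name": "carry_out", "arguments": {"claw": [0, 0, 0, 0, 0, 0, 0, 0, 0, 0, 0, 0, 0], "delta_pos": [[0, 0, -0.4], [0, 0, -1], [0, 0, -2], [0, 0, -3], [0, 0, -3.5], [0, 0, -3.5], [0, 0, -3.5], [0, 0, -3], [0, 0, -2], [0, 0, -1], [0, 0, -0.4], [0, 0, 0], [0, 0, 0]], "angular": [[0, 0, 0], [0, 0, 0], [0, 0, 0], [0, 0, 0], [0, 0, 0], [0, 0, 0], [0, 0, 0], [0, 0, 0], [0, 0, 0], [0, 0, 0], [0, 0, 0], [0, 0, 0], [0, 0, 0]]}}

```text
clock: 21.6
position: [0.4601, -0.2176, 0.2701]
ee_rot: [-2.187, -2.253, 0.001]
force: [0.4, 0.5, 0.0]
width: 0.003
gripper_force: 0.0
```

```bash
python3 - <<'E'
from h import *
p=arm.get_image("wrist");f=p["frame"].copy();s=arm.observe();print(s["clock"],s["position"].round(4),s["force"].round(2))
for l,z in dict(straightedge=.013,hole_end=.019,plain_end=.019,plate_a=0).items():
  for r in arm.place_of(l,p)[:2]: print(l,round(r["conf"],2),onz(p,r["centre"],z))
cv2.imwrite("pics/w7.png",cv2.resize(f[:,:],(800,600))[:,:,::-1])
E
```

```text
21.65 [ 0.46   -0.2176  0.27  ] [-0.34 -0.02 -0.93]
straightedge 0.56 [ 0.4601 -0.1514  0.013 ]
hole_end 0.86 [ 0.4552 -0.0782  0.019 ]
plate_a 0.85 [ 0.6372 -0.1472  0.    ]
plate_a 0.82 [ 0.4602 -0.1484  0.    ]
```

View pics/w7.png

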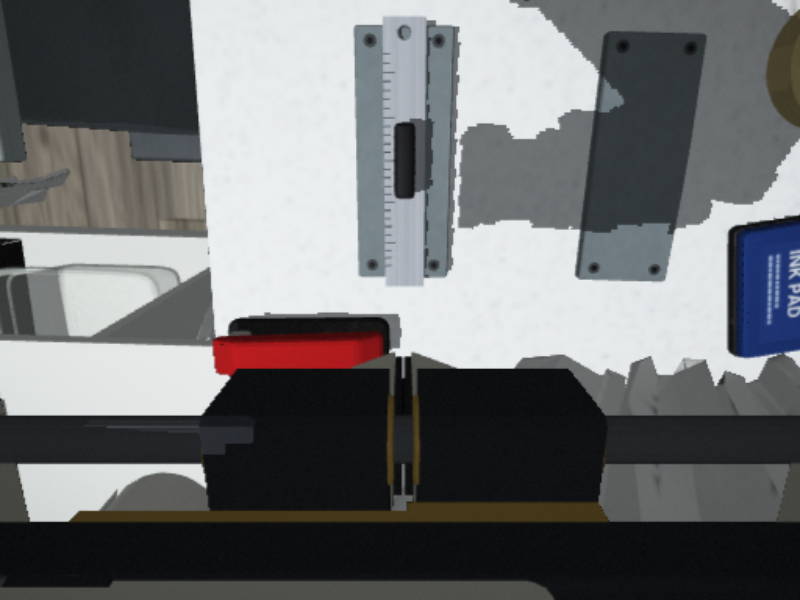

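The bar (384–425 px) sits centred between the plate edges (355–454 px), with equal overhang at both ends (about 9 px). The other things on the counter that the picture shows are undisturbed.

```bash
python3 -c "
from cell import arm
print(arm.sign_off())"
```

```text
the job is handed in; nothing more can be done
None
```

The straightedge lies centred on the flat plate, the one nearer the robot. Neither end gave: I pressed the hole end first at 6–7 N (briefly 9 N), then the plain end at 5 N. The job is handed in; no verdict came back.

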